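# Hold a check valve's cover down on its spring for bolting

### The arm

A 6-joint arm with a two-finger parallel gripper is mounted at the origin on the work surface. World frame = base frame: x ahead of the robot, y to its left, z up, the work surface at z = 0. Lengths are in m, angles in degrees, forces in N, time in s.
With the tool pointing down it reaches from about 0.375 to 0.9 m from the base axis. Payload 3.1 kg.
Tool frame: the origin (TCP) lies on the front face of the gripper's body, between the roots of the fingers; the fingertips stand 70 mm ahead of it and the grasp point (between the pads) lies 51 mm ahead of it (bot.tip_extent is the distance from the TCP to the fingertips, in m); z points along the fingers, x is the direction in which the jaws open and shut, and the axes are right-handed (so a half turn about z gives the same grasp; the last joint's range is limited). The gripper opens to 87 mm and grips with 3 to 60 N. Pads are 19 mm wide; open, the fingers measure 117 mm over their backs; the gripper's body (75 mm by 190 mm) begins 51 mm behind the grasp point.
Start: joints at [-76.003, 30.224, 82.088, -0, 67.689, -10.227], TCP at [0.256, -0.57, 0.292] pointing down, gripper open.
Joint ranges: [-176.69, 176.69], [-43.24, 126.21], [12.49, 139.97], [-82, 262], [0, 151.66], [-163.58, 163.58]. Speed limits (degrees/s): [159.86, 159.86, 180, 180, 180, 180].

### API

Orientations are given as a 3x3 rotation matrix whose columns are the frame's x, y, z axes.
In Python, from rig import bot, viewer, ticket gives the robot as it stands. The module is installed in compiled form; this text tells all that it offers.
- The arm moves only by the tool arm_command, never from a script. Its argument "targets" is a list of rows, each an object with "rot": the turn, a rotation vector about the tool's x, y, z in degrees, a list of three; "offset": the shift along the tool's x, y, z in cm, a list of three; "gripper": the closure, from 0 (fully open) to 1 (shut). A call has 1 to 8 rows; each row is the pose to reach, as a shift and turn from the pose commanded when the call began, along the tool's axes at that moment; what a row does not reach only later rows make up. A row lasts 1/10 s, in which the tool goes at most 50 mm and 8.59 degrees, less where a joint would pass 70% of its speed; a pose out of reach is approached as far as the arm can. A call with a gripper value outside its range is refused whole. The fingers move at their own pace and stop on an object; the grip force is fixed at half the most. Time passes only in rows, so rows that repeat a pose let the fingers close. It gives the time, the measured TCP pose, the force and the opening at its end, in the units of the state.
- bot.read_state(): the state, without advancing time (a new reading comes with each control period).
- viewer.capture(name): name is "scene" or "top"; returns a dict with "frame" (400x640x3 uint8, red, green, blue), "fx", "fy", "cx", "cy" (pixels), "view" (4x4, takes a point from world to camera coordinates). Camera axes: x right, y down, z forward; pixel columns grow to the right and rows downward; lengths in m; the calibration is good to about 2 mm. A picture is of the moment at which its call begins. There is no depth.
- ticket.hand_in(): hands the job in, once; it reports no verdict.
The state is a dict: "time_s": time; "joint_positions": joint angles; "qvel": joint speeds; "tau": joint torques, N m; "position": TCP position; "tcp_rot": TCP orientation; "force": force on the tool from outside, world axes, zero at the start; "moment": the same for the moment, N m; "opening": opening from 0.0 (shut) to 1.0 (fully open).
Only numpy, scipy, OpenCV 4.12 (cv2) and the standard library are available. Lean on these libraries where they do the work, as an engineer would, in place of code of your own. Each camera call takes 0.05 s, during which the arm holds its last target. There are 200 camera calls.

### The job

A check valve is clamped in the bench vice with its spring pushing a brass cap up out of the bore. Put the loose cover plate on over the two guide pins, plug upwards, then press it down against the spring until it sits level and flush on the gasket, and keep holding it down there so that a mate can start the bolts: finish while still holding, because the spring lifts the cover if you let go. Press no harder than it takes, so the gasket is not crushed, and leave the tins, the wire brush and the bolt tray where they are.

Things in the scene. Friction and masses are not known exactly. Their poses are not given: they have to be found in the camera images.
- cover: The loose cover plate: grey steel, 90 x 90 mm, 10 mm thick, about 0.55 kg, lying flat on the bench, plug up. Origin: centre of the plate's underside; z towards the plug; x and y parallel to the plate's edges. Four 13.5 mm holes run through it at (+-33, +-33) mm, so it fits the pins in any of four quarter turns. It is gripped by its plug (see point plug_top).
- plug_top (a point): Centre of the top of the square brass plug head in the middle of the cover: 28 x 28 mm, sides parallel to the plate's edges, top 39 mm above the cover's origin (29 mm above the plate). The part to grip from above, across either pair of sides.
- vice: The rust-red bench vice, fixed, 110 mm jaws with tops 150 mm above the bench; it stands up to about 160 mm to -x and 215 mm to +x of the valve. Origin: on the bench straight under the valve's axis; its z is up, its x runs along the vice screw to the handle.
- valve: The green valve clamped in the vice jaws, fixed. Origin: centre of its joint face (top of the dark gasket on the 90 x 90 mm square flange), 205 mm above the bench; x and y parallel to the flange's edges, z up. The cover is flush when its origin meets this origin. Guide pins at two diagonal corners (see pin_a, pin_b), tapped bolt holes at the other two.
- gasket: The dark flat gasket, 86 x 86 mm and 1.5 mm thick, fixed on the valve's flange round the bore; its top is the joint face and its origin is the same point as the valve's. It stands a firm hand push, up to about 80 N beyond the spring.
- pin_a (a point): Tip of the guide pin at (+33, +33) mm of the valve: 8 mm across, 34 mm high above the joint face, the last 10 mm tapering to a 3 mm nose.
- pin_b (a point): Tip of the equal guide pin at (-33, -33) mm of the valve, also 34 mm above the joint face.
- cap_top (a point): Centre of the top of the brass spring cap, a 32 mm disc on a coil spring in the middle of the flange; when free it stands 14 mm above the joint face and carries the bare cover there.
- spring_cap (a joint): How far the spring cap is pressed down, m: 0 free, 0.014 when the cover is flush. The spring pushes back with about 8 N at the start and 15 N at flush (500 N/m).
- tin_grey: Bystander: paint tin with a grey band, 86 mm across, 100 mm high; origin at its bottom centre.
- tin_red: Bystander: paint tin with a red band, 86 mm across, 100 mm high; origin at its bottom centre.
- bolt_tray: Bystander: green tray 130 x 100 x 35 mm holding the two cover bolts; origin at its bottom centre.
- wire_brush: Bystander: wooden wire brush lying bristles down, 265 mm long, 30 mm wide, 38 mm high; origin on the bench under it, x along it to the bristle end (120 mm), handle end at -145 mm.
Not all that is in view belongs to the job. What is shaped like the cover but orange is not meant.

How it is judged:
By the outcome, as a careful person would: the job done as asked, in the order asked, and still so for the second after the job is handed in, while the arm keeps its last pose, push and grip.
It also fails if it takes over 42 s, if anything falls off the work surface, if the arm or the gripper's body presses on something with over 40 N, if the wrist force passes 120 N, or if a joint passes its speed limit or range.

## Working session

There is one attempt and no reset: what is moved stays moved. The work goes in short steps, Python scripts to look and compute and a tool call to move; the robot and the scene stay as the last step left them, time stands still between calls to the robot, and variables do not carry over. Pictures are saved under pics/ and viewed, about 8 in all and at most 12, crops included, and the job is handed in when it is done.

Besides the shell and the picture viewer there is one more tool, called after "Emit:" as name(argument=value, ...) on one line, values as JSON. arm_command: Moves the arm, as the interface text tells. Its arguments: {"type":"object","properties":{"targets":{"type":"array"}},"required":["targets"]}

```bash
mkdir -p pics; cat > h.py <<'E'
import numpy as np, cv2
from rig import bot, viewer, ticket
def cap(n, f=None):
    c=viewer.capture(n)
    if f: cv2.imwrite('pics/'+f, c['frame'][:,:,::-1])
    return c
def ray(c,u,v):
    V=np.array(c['view']);R=V[:3,:3];o=-R.T@V[:3,3]
    d=R.T@np.array([(u-c['cx'])/c['fx'],(v-c['cy'])/c['fy'],1]);return o,d/np.linalg.norm(d)
def onz(c,u,v,z):
    o,d=ray(c,u,v);return o+d*(z-o[2])/d[2]
def two(c1,p1,c2,p2):
    o1,d1=ray(c1,*p1);o2,d2=ray(c2,*p2)
    s=np.linalg.lstsq(np.c_[d1,-d2],o2-o1,rcond=None)[0]
    a=o1+s[0]*d1;b=o2+s[1]*d2;return (a+b)/2,np.linalg.norm(a-b)
def proj(c,P):
    V=np.array(c['view']);q=V[:3,:3]@np.array(P)+V[:3,3];return c['fx']*q[0]/q[2]+c['cx'],c['fy']*q[1]/q[2]+c['cy']
E
python3 - <<'E'
from h import *
import pickle
a=cap('scene','s0.png');b=cap('top','t0.png');pickle.dump((a,b),open('c0.pkl','wb'))
for c in(a,b):print(c['fx'],c['cx'],c['cy'],ray(c,320,200))
s=bot.read_state();print(s['tcp_rot'],s['position'],s['time_s'],s['opening'],s['force'],bot.tip_extent)
E
```

```text
416.5170160414392 322.64933084191796 202.12584468158877 (array([ 1.2393248 , -0.49507531,  1.01257941]), array([-0.60556804,  0.36625599, -0.70650116]))
502.4857699743991 310.91943535142974 204.71132011994172 (array([ 0.38914473, -0.05427525,  1.85315776]), array([ 0.10348702, -0.00460463, -0.99462015]))
[[ 4.10315492e-01 -9.11943521e-01 -4.59574587e-04]
 [-9.11941674e-01 -4.10315602e-01  1.86839905e-03]
 [-1.89244503e-03 -3.47527856e-04 -9.99998149e-01]] [ 0.25635888 -0.56944606  0.29136978] 0.1 1.0001005142306245 [0.66648709 0.52366519 0.22601167] 0.0697
```

View pics/s0.png

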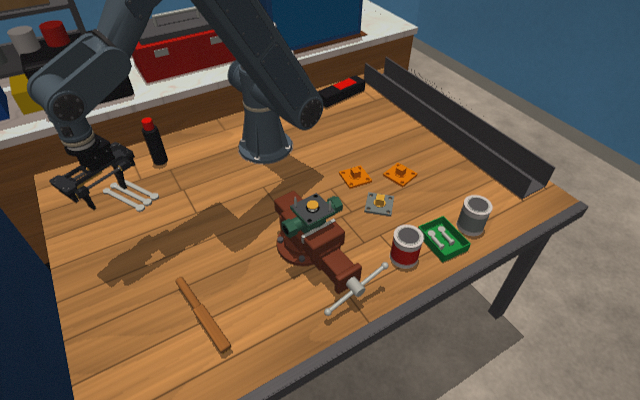

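View pics/t0.png

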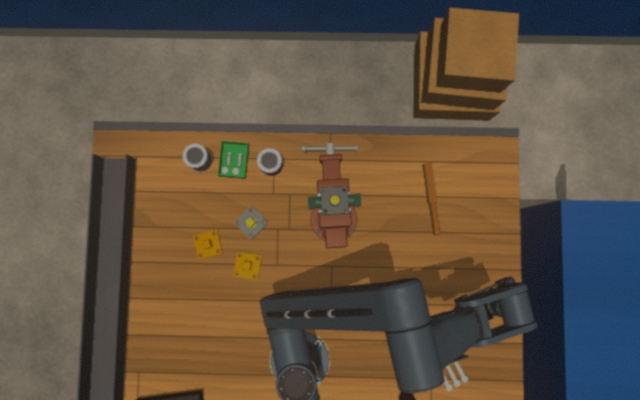

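Candidates: grey cover with brass plug at scene (380,203) / top (251,222). Orange look-alikes are at scene (355,176), (401,174) / top (207,243), (248,265), and the valve flange, also grey and brass, is at scene (312,207) / top (334,200). I choose the grey loose one and will check it in a close crop.

```bash
python3 - <<'E'
from h import *
import pickle
a,b=pickle.load(open('c0.pkl','rb'))
def cr(c,u,v,w,h,k):
    return cv2.resize(c['frame'][v:v+h,u:u+w,::-1],None,fx=k,fy=k,interpolation=cv2.INTER_CUBIC)
# left scene, right top ; top row cover, bottom valve
s=np.hstack([cr(a,350,180,60,45,6),cr(b,221,200,60,45,6)])
t=np.hstack([cr(a,277,185,60,45,6),cr(b,304,178,60,45,6)])
cv2.imwrite('pics/crop0.png',np.vstack([s,t]))
for c,n,bx in((a,'s',(350,180,60,45)),(b,'t',(221,200,60,45)),(a,'sv',(277,185,70,45)),(b,'tv',(304,178,60,45))):
    u,v,w,h=bx;f=c['frame'][v:v+h,u:u+w]
    H=cv2.cvtColor(f,cv2.COLOR_RGB2HSV)
    for nm,m in(('brass',(H[...,1]>130)&(H[...,0]>19)&(H[...,0]<32)&(H[...,2]>90)),('grey',(H[...,1]<60)&(H[...,2]>40))):
        k,l,st,ce=cv2.connectedComponentsWithStats(m.astype('uint8'))
        for i in range(1,k):
            if st[i,4]>15:
                pts=np.argwhere(l==i)[:,::-1].astype('float32')
                print(n,nm,st[i,4],ce[i]+[u,v],st[i,:4]+[u,v,0,0],cv2.minAreaRect(pts))
E
```

```text
s grey 381 [378.9160105  204.94225722] [365 193  29  23] ((28.82000160217285, 23.759998321533203), (26.728639602661133, 19.940412521362305), 8.130102157592773)
t brass 85 [250.49411765 222.27058824] [246 217  10  11] ((29.5, 22.0), (10.0, 9.0), 90.0)
t grey 351 [251.01994302 222.2022792 ] [238 209  27  30] ((29.750003814697266, 22.25), (22.62741470336914, 23.33452033996582), 45.0)
sv grey 619 [312.46688207 208.76736672] [292 193  43  32] ((35.00000762939453, 20.499998092651367), (30.4105224609375, 37.11872863769531), 63.43495178222656)
sv grey 77 [323.36363636 224.77922078] [311 219  24  11] ((46.00000762939453, 40.000003814697266), (3.5777084827423096, 25.043960571289062), 63.43495178222656)
tv brass 77 [334.44155844 199.74025974] [330 195  10  10] ((30.5, 21.5), (9.0, 9.0), 90.0)
tv grey 650 [334.09692308 200.40307692] [318 187  36  27] ((31.5, 22.0), (35.0, 26.0), 0.0)
```

View pics/crop0.png

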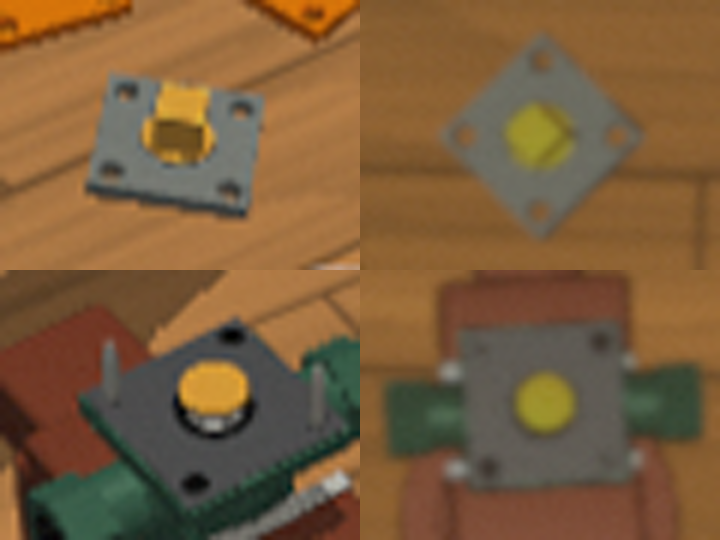

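```bash
cat > m.py <<'E'
from h import *
def blobs(c,box,fn,k=8,amin=2,amax=2000):
    u,v,w,h=box;f=cv2.resize(c['frame'][v:v+h,u:u+w],None,fx=k,fy=k,interpolation=cv2.INTER_CUBIC)
    m=fn(cv2.cvtColor(f,cv2.COLOR_RGB2HSV).astype(int)).astype('uint8')
    n,l,st,ce=cv2.connectedComponentsWithStats(m)
    r=[]
    for i in range(1,n):
        if amin<st[i,4]/k**2<amax:
            p=np.argwhere(l==i)[:,::-1].astype('float32')
            R=cv2.minAreaRect(p)
            g=lambda q:((np.array(q)+.5)/k-.5+[u,v]).round(2)
            r.append((round(st[i,4]/k**2,1),g(ce[i]),g(R[0]),g(cv2.boxPoints(R)).tolist(),round(R[2],1)))
    return r
E
python3 - <<'E'
from m import *
import pickle
a,b=pickle.load(open('c0.pkl','rb'))
for n,c,bx,fn in(
 ('cover s holes',a,(362,190,34,26),lambda H:(H[...,2]<70)),
 ('cover t plate',b,(221,200,60,45),lambda H:(H[...,1]<75)&(H[...,2]>60)),
 ('cover t holes',b,(236,208,30,30),lambda H:(H[...,1]>62)&(H[...,0]<18)),
 ('plug t',b,(236,208,30,30),lambda H:(H[...,1]>120)&(H[...,0]>19)),
 ('plug s bright',a,(362,190,34,26),lambda H:(H[...,1]>120)&(H[...,2]>180)),
 ('cap s',a,(290,190,45,40),lambda H:(H[...,1]>120)&(H[...,0]>12)&(H[...,2]>150)),
 ('cap t',b,(318,185,34,34),lambda H:(H[...,1]>110)&(H[...,0]>19)),
 ('bolt s',a,(290,190,45,40),lambda H:(H[...,2]<35)),
 ('bolt t',b,(318,185,34,34),lambda H:(H[...,2]<75)),
 ('flange t',b,(304,178,60,45),lambda H:(H[...,1]<60)&(H[...,2]<125))):
    print(n)
    for r in blobs(c,bx,fn,amin=1): print('  ',r)
E
```

```text
cover s holes
   (np.float64(1.9), array([371.27, 194.4 ]), array([371.  , 194.56]), [[369.94, 193.94], [372.06, 193.94], [372.06, 195.19], [369.94, 195.19]], 90.0)
   (np.float64(1.4), array([390.23, 197.31]), array([390.22, 197.29]), [[389.01, 197.17], [389.35, 196.44], [391.43, 197.41], [391.09, 198.14]], 25.0)
   (np.float64(2.5), array([368.29, 207.66]), array([368.33, 207.65]), [[366.85, 207.89], [367.05, 206.86], [369.82, 207.41], [369.61, 208.45]], 11.3)
   (np.float64(2.4), array([388.2 , 210.96]), array([388.21, 210.94]), [[386.82, 210.96], [387.27, 209.92], [389.59, 210.91], [389.14, 211.95]], 23.2)
   (np.float64(22.4), array([377.18, 213.03]), array([377.36, 213.08]), [[364.27, 211.5], [364.52, 210.08], [390.45, 214.66], [390.2, 216.08]], 10.0)
cover t plate
   (np.float64(410.4), array([250.94, 222.25]), array([250.81, 222.31]), [[233.69, 222.31], [250.81, 205.19], [267.94, 222.31], [250.81, 239.44]], 45.0)
cover t holes
   (np.float64(100.5), array([239.55, 213.39]), array([241.69, 216.  ]), [[235.56, 207.56], [247.81, 207.56], [247.81, 224.44], [235.56, 224.44]], 90.0
[... 3435 characters left out ...]
03.75]), [[347.94, 202.31], [351.44, 202.31], [351.44, 205.19], [347.94, 205.19]], 90.0)
   (np.float64(9.0), array([319.29, 205.96]), array([319.37, 205.89]), [[317.13, 206.85], [317.67, 204.13], [321.62, 204.92], [321.07, 207.64]], 11.3)
   (np.float64(6.0), array([325.01, 210.56]), array([325.  , 210.56]), [[323.19, 210.56], [325.0, 208.75], [326.81, 210.56], [325.0, 212.38]], 45.0)
flange t
   (np.float64(633.5), array([334.21, 200.44]), array([334.91, 200.17]), [[316.55, 188.03], [351.71, 185.96], [353.26, 212.31], [318.1, 214.38]], 86.6)
   (np.float64(2.5), array([316.04, 201.45]), array([316.21, 201.49]), [[314.95, 200.89], [316.64, 200.17], [317.47, 202.09], [315.78, 202.81]], 66.8)
```

```bash
python3 - <<'E'
from m import *
import pickle
np.set_printoptions(precision=4,suppress=True)
a,b=pickle.load(open('c0.pkl','rb'))
hs=[(371.1,194.7),(390.1,197.6),(388.1,211.1),(368.4,207.9)]
ht=[(221+x/6-.42,200+y/6-.42) for x,y in((182,60),(256,136),(180,211),(104,136))]
# match by projecting onto z=.01
P=[onz(a,*p,.01) for p in hs];Q=[onz(b,*p,.01) for p in ht]
print('scene holes z.01\n',np.array(P),'\n top\n',np.array(Q));print(np.mean(P,0),np.mean(Q,0))
for i in range(4):
    j=min(range(4),key=lambda j:np.linalg.norm(P[i]-Q[j]));print('tri',*two(a,hs[i],b,ht[j]))
print('edges top',np.array([onz(b,*p,.01) for p in[[233.69, 222.31], [250.81, 205.19], [267.94, 222.31], [250.81, 239.44]]]))
print('plug s on z=.039',onz(a,380,196.6,.039),'top plug centroid',onz(b,250.5,222.2,.039))
print('plug tri',*two(a,(380,196.6),b,(250.5,222.2)))
print('cap tri',*two(a,(312.14,204.18),b,(334.38,199.75)))
B1=two(a,(315.19,195.6),b,(343.64,189.42));B2=two(a,(309.12,220.11),b,(325.01,210.56))
print('bolts',B1,B2,'mean',(B1[0]+B2[0])/2)
for c,u,v in((b,343.64,189.42),(b,325.01,210.56),(a,315.19,195.6),(a,309.12,220.11)):print(' bolt on .205',onz(c,u,v,.205))
d=B1[0]-B2[0];print(np.degrees(np.arctan2(d[1],d[0])),np.linalg.norm(d[:2]))
for u,v in((109,342),(317,365)):
  print('pin tip s .239',onz(a,277+u/6-.42,185+v/6-.42,.239))
for u,v in((111,400),(318,427)):
  print('pin base s .205',onz(a,277+u/6-.42,185+v/6-.42,.205))
E
```

```text
scene holes z.01
 [[0.4484 0.1895 0.01  ]
 [0.4935 0.2372 0.01  ]
 [0.5409 0.192  0.01  ]
 [0.4952 0.1444 0.01  ]] 
 top
 [[0.5403 0.1911 0.01  ]
 [0.4945 0.1442 0.01  ]
 [0.4477 0.1893 0.01  ]
 [0.4926 0.2374 0.01  ]]
[0.4945 0.1908 0.01  ] [0.4938 0.1905 0.01  ]
tri [0.4478 0.1896 0.0095] 0.0006110173166589803
tri [0.4927 0.2377 0.0091] 0.0002991403759322449
tri [0.5406 0.1915 0.01  ] 0.001111835169843121
tri [0.4947 0.1445 0.0095] 0.0006030458096605337
edges top [[0.492  0.253  0.01  ]
 [0.5565 0.192  0.01  ]
 [0.4946 0.1269 0.01  ]
 [0.4305 0.1879 0.01  ]]
plug s on z=.039 [0.4939 0.1899 0.039 ] top plug centroid [0.4921 0.1872 0.039 ]
plug tri [0.493  0.1886 0.0388] 0.00324199577245069
cap tri [ 0.561  -0.109   0.2178] 0.00044839662666662153
bolts (array([ 0.5916, -0.1276,  0.2844]), np.float64(0.017415572853942025)) (array([ 0.5287, -0.0898,  0.1142]), np.float64(0.021087223506923693)) mean [ 0.5601 -0.1087  0.1993]
 bolt on .205 [ 0.5973 -0.1392  0.205 ]
 bolt on .205 [ 0.526  -0.0791  0.205 ]
 bolt on .205 [ 0.5255 -0.079   0.205 ]
 bolt on .205 [ 0.5964 -0.1393  0.205 ]
-31.00762018075738 0.07333108237674536
pin tip s .239 [ 0.6658 -0.2183  0.239 ]
pin tip s .239 [ 0.7184 -0.1535  0.239 ]
pin base s .205 [ 0.6677 -0.22    0.205 ]
pin base s .205 [ 0.7228 -0.155   0.205 ]
```

```bash
cat >> h.py <<'E'
from scipy.spatial.transform import Rotation as Ro
def goal(p,yaw):
    "offset (cm) and rotvec (deg) in tool axes from measured pose to tool-down pose with tool x at world yaw"
    s=bot.read_state();R=np.array(s['tcp_rot'])
    y=np.radians(yaw);G=np.array([[np.cos(y),np.sin(y),0],[np.sin(y),-np.cos(y),0],[0,0,-1]])
    o=R.T@(np.array(p)-s['position'])*100;r=Ro.from_matrix(R.T@G).as_rotvec(degrees=True)
    print('offset',o.round(2),'rot',r.round(2),'t',s['time_s'],'pos',np.array(s['position']).round(4),'yaw',np.degrees(np.arctan2(R[1,0],R[0,0])).round(2),'F',np.array(s['force']).round(1),'M',np.array(s['moment']).round(2),'open',round(s['opening'],3))
E
python3 - <<'E'
from h import *
import pickle
a,b=pickle.load(open('c0.pkl','rb'))
goal((.40,-.18,.34),-10);goal((.494,.1907,.2),46.25)
for u,v in((109,72),(317,95)): print('pin tip .239',onz(a,277+u/6-.42,185+v/6-.42,.239))
for u,v in((111,130),(318,157)):print('pin base .205',onz(a,277+u/6-.42,185+v/6-.42,.205))
E
```

```text
offset [-29.63 -29.08  -4.8 ] rot [ -0.07   0.09 -55.78] t 0.1 pos [ 0.2564 -0.5694  0.2914] yaw -65.78 F [0.7 0.5 0.2] M [0.   0.08 0.  ] open 1.0
offset [-59.55 -52.86   9.27] rot [-1.2000e-01  5.0000e-02 -1.1203e+02] t 0.1 pos [ 0.2564 -0.5694  0.2914] yaw -65.78 F [0.7 0.5 0.2] M [0.   0.08 0.  ] open 1.0
pin tip .239 [ 0.53094344 -0.14484545  0.239     ]
pin tip .239 [ 0.59026849 -0.07361654  0.239     ]
pin base .205 [ 0.53303242 -0.14652787  0.205     ]
pin base .205 [ 0.59515853 -0.07539671  0.205     ]
```

Emit:
arm_command(targets=[{"rot": [0, 0, -56], "offset": [-29.6, -29.1, -4.8], "gripper": 0}, {"rot": [0, 0, -56], "offset": [-29.6, -29.1, -4.8], "gripper": 0}, {"rot": [0, 0, -56], "offset": [-29.6, -29.1, -4.8], "gripper": 0}, {"rot": [0, 0, -56], "offset": [-29.6, -29.1, -4.8], "gripper": 0}, {"rot": [0, 0, -56], "offset": [-29.6, -29.1, -4.8], "gripper": 0}, {"rot": [0, 0, -56], "offset": [-29.6, -29.1, -4.8], "gripper": 0}, {"rot": [0, 0, -56], "offset": [-29.6, -29.1, -4.8], "gripper": 0}, {"rot": [0, 0, -56], "offset": [-29.6, -29.1, -4.8], "gripper": 0}])

```text
time_s: 0.9
position: [0.3943, -0.1952, 0.3383]
tcp_rot: [[0.986, -0.169, -0.0], [-0.169, -0.986, 0.0], [-0.0, -0.0, -1.0]]
force: [1.8, 0.1, -0.0]
opening: 1.001
```

```bash
python3 -c "
from h import *
goal((.494,.1907,.2),46.25)"
```

```text
offset [  3.3  -39.72  13.84] rot [-2.000e-02  0.000e+00 -5.599e+01] t 0.9 pos [ 0.3943 -0.1952  0.3383] yaw -9.74 F [ 1.8  0.1 -0. ] M [-0.11 -0.14 -0.04] open 1.001
```

Emit:
arm_command(targets=[{"rot": [0, 0, -56], "offset": [3, -38.1, 14], "gripper": 0}, {"rot": [0, 0, -56], "offset": [3, -38.1, 14], "gripper": 0}, {"rot": [0, 0, -56], "offset": [3, -38.1, 14], "gripper": 0}, {"rot": [0, 0, -56], "offset": [3, -38.1, 14], "gripper": 0}, {"rot": [0, 0, -56], "offset": [3, -38.1, 14], "gripper": 0}, {"rot": [0, 0, -56], "offset": [3, -38.1, 14], "gripper": 0}, {"rot": [0, 0, -56], "offset": [3, -38.1, 14], "gripper": 0}, {"rot": [0, 0, -56], "offset": [3, -38.1, 14], "gripper": 0}])

```text
time_s: 1.7
position: [0.4869, 0.1688, 0.1996]
tcp_rot: [[0.691, 0.723, -0.0], [0.723, -0.691, -0.0], [-0.0, -0.0, -1.0]]
force: [1.1, -0.6, -0.3]
opening: 0.997
```

Emit:
arm_command(targets=[{"rot": [0, 0, 0], "offset": [0, 0, 0], "gripper": 0}, {"rot": [0, 0, 0], "offset": [0, 0, 0], "gripper": 0}, {"rot": [0, 0, 0], "offset": [0, 0, 0], "gripper": 0}])

```text
time_s: 2.0
position: [0.4865, 0.166, 0.2007]
tcp_rot: [[0.692, 0.722, -0.001], [0.722, -0.692, -0.0], [-0.001, -0.0, -1.0]]
force: [-0.4, -0.7, -0.1]
opening: 0.998
```

```bash
python3 -c "
from h import *
goal((.494,.1907,.088),46.25)"
```

```text
offset [ 2.3  -1.17 11.27] rot [-0.01  0.04 -0.05] t 2.0 pos [0.4865 0.166  0.2007] yaw 46.2 F [-0.4 -0.7 -0.1] M [-0.02 -0.13  0.01] open 0.998
```

Emit:
arm_command(targets=[{"rot": [0, 0, 0], "offset": [2.3, -1.17, 0], "gripper": 0}, {"rot": [0, 0, 0], "offset": [2.3, -1.17, 5], "gripper": 0}, {"rot": [0, 0, 0], "offset": [2.3, -1.17, 8], "gripper": 0}, {"rot": [0, 0, 0], "offset": [2.3, -1.17, 10], "gripper": 0}, {"rot": [0, 0, 0], "offset": [2.3, -1.17, 11.2], "gripper": 0}, {"rot": [0, 0, 0], "offset": [2.3, -1.17, 11.2], "gripper": 0}, {"rot": [0, 0, 0], "offset": [2.3, -1.17, 11.2], "gripper": 0}])

```text
time_s: 2.7
position: [0.495, 0.1907, 0.0894]
tcp_rot: [[0.693, 0.721, 0.001], [0.721, -0.693, 0.0], [0.001, 0.001, -1.0]]
force: [0.4, -0.9, 0.3]
opening: 0.999
```

```bash
python3 - <<'E'
from h import *
goal((.494,.1907,.088),46.25)
c=cap('scene');x=cv2.resize(c['frame'][150:230,330:430,::-1],None,fx=6,fy=6,interpolation=cv2.INTER_CUBIC);cv2.imwrite('pics/g0.png',x)
E
```

```text
offset [-0.07 -0.07  0.14] rot [ 0.04 -0.06 -0.11] t 2.7 pos [0.495  0.1907 0.0894] yaw 46.14 F [ 0.4 -0.9  0.3] M [ 0.07 -0.15  0.04] open 0.999
```

View pics/g0.png

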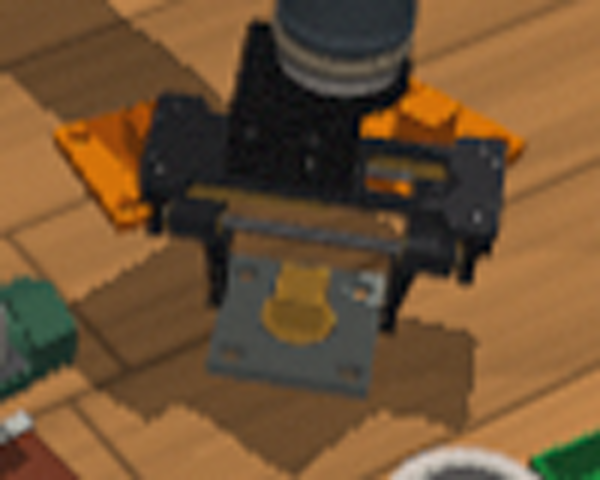

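The image shows the fingers straddling the grey cover's plug at crop (303,280), one on each side. Closing now.

Emit:
arm_command(targets=[{"rot": [0, 0, 0], "offset": [-0.07, -0.07, 0.14], "gripper": 1}, {"rot": [0, 0, 0], "offset": [-0.07, -0.07, 0.14], "gripper": 1}, {"rot": [0, 0, 0], "offset": [-0.07, -0.07, 0.14], "gripper": 1}, {"rot": [0, 0, 0], "offset": [-0.07, -0.07, 0.14], "gripper": 1}, {"rot": [0, 0, 0], "offset": [-0.07, -0.07, 0.14], "gripper": 1}, {"rot": [0, 0, 0], "offset": [-0.07, -0.07, 0.14], "gripper": 1}, {"rot": [0, 0, 0], "offset": [-0.07, -0.07, 0.14], "gripper": 1}, {"rot": [0, 0, 0], "offset": [-0.07, -0.07, 0.14], "gripper": 1}])

```text
time_s: 3.55
position: [0.4933, 0.1915, 0.0872]
tcp_rot: [[0.692, 0.722, -0.0], [0.722, -0.692, -0.0], [-0.0, -0.0, -1.0]]
force: [0.3, 0.8, -0.3]
opening: 0.352
```

Emit:
arm_command(targets=[{"rot": [0, 0, 0], "offset": [0, 0, 0], "gripper": 1}, {"rot": [0, 0, 0], "offset": [0, 0, 0], "gripper": 1}, {"rot": [0, 0, 0], "offset": [0, 0, 0], "gripper": 1}, {"rot": [0, 0, 0], "offset": [0, 0, 0], "gripper": 1}])

```text
time_s: 3.95
position: [0.493, 0.1912, 0.0871]
tcp_rot: [[0.692, 0.722, -0.001], [0.722, -0.692, -0.0], [-0.001, -0.0, -1.0]]
force: [-0.3, -1.6, 1.0]
opening: 0.32
```

```bash
python3 -c "
from h import *
goal((.494,.1907,.20),46.25)"
```

```text
offset [  0.02   0.11 -11.29] rot [-0.02  0.05 -0.02] t 3.95 pos [0.493  0.1912 0.0871] yaw 46.23 F [-0.3 -1.6  1. ] M [-0.34  0.03 -0.04] open 0.32
```

Emit:
arm_command(targets=[{"rot": [0, 0, 0], "offset": [0, 0, -1], "gripper": 1}, {"rot": [0, 0, 0], "offset": [0, 0, -4], "gripper": 1}, {"rot": [0, 0, 0], "offset": [0, 0, -8], "gripper": 1}, {"rot": [0, 0, 0], "offset": [0, 0, -12], "gripper": 1}, {"rot": [0, 0, 0], "offset": [0, 0, -16], "gripper": 1}, {"rot": [0, 0, 0], "offset": [0, 0, -20], "gripper": 1}, {"rot": [0, 0, 0], "offset": [0, 0, -24], "gripper": 1}, {"rot": [0, 0, 0], "offset": [0, 0, -27.5], "gripper": 1}])

```text
time_s: 4.75
position: [0.4925, 0.1916, 0.3641]
tcp_rot: [[0.692, 0.722, 0.0], [0.722, -0.692, 0.001], [0.001, -0.0, -1.0]]
force: [0.9, 0.4, -5.5]
opening: 0.318
```

Emit:
arm_command(targets=[{"rot": [0, 0, 0], "offset": [0, 0, 0], "gripper": 1}, {"rot": [0, 0, 0], "offset": [0, 0, 0], "gripper": 1}])

```text
time_s: 4.95
position: [0.4925, 0.1915, 0.3618]
tcp_rot: [[0.692, 0.722, -0.0], [0.722, -0.692, 0.0], [-0.0, -0.0, -1.0]]
force: [-0.1, 0.3, -6.8]
opening: 0.319
```

```bash
python3 -c "
from h import *
goal((.5615,-.1093,.36),4.7)"
```

```text
offset [-16.95  25.79   0.17] rot [-2.000e-02  2.000e-02  4.153e+01] t 4.95 pos [0.4925 0.1915 0.3618] yaw 46.23 F [-0.1  0.3 -6.8] M [ 0.   -0.12  0.  ] open 0.319
```

Emit:
arm_command(targets=[{"rot": [0, 0, 4], "offset": [-1.7, 2.58, 0], "gripper": 1}, {"rot": [0, 0, 8], "offset": [-4, 6.1, 0], "gripper": 1}, {"rot": [0, 0, 15], "offset": [-6.3, 9.6, 0], "gripper": 1}, {"rot": [0, 0, 21], "offset": [-8.6, 13.1, 0], "gripper": 1}, {"rot": [0, 0, 27], "offset": [-10.9, 16.6, 0], "gripper": 1}, {"rot": [0, 0, 33], "offset": [-13.2, 20.1, 0], "gripper": 1}, {"rot": [0, 0, 38], "offset": [-15.4, 23.4, 0], "gripper": 1}, {"rot": [0, 0, 41.5], "offset": [-16.95, 25.8, 0.2], "gripper": 1}])

```text
time_s: 5.75
position: [0.5615, -0.1117, 0.3567]
tcp_rot: [[0.997, 0.078, -0.006], [0.078, -0.997, 0.002], [-0.005, -0.002, -1.0]]
force: [0.6, 0.1, -6.7]
opening: 0.317
```

Emit:
arm_command(targets=[{"rot": [0, 0, 0], "offset": [0, 0, 0], "gripper": 1}, {"rot": [0, 0, 0], "offset": [0, 0, 0], "gripper": 1}, {"rot": [0, 0, 0], "offset": [0, 0, 0], "gripper": 1}])

```text
time_s: 6.05
position: [0.5612, -0.1082, 0.358]
tcp_rot: [[0.997, 0.083, -0.005], [0.083, -0.997, 0.003], [-0.004, -0.003, -1.0]]
force: [-0.1, 0.5, -6.1]
opening: 0.315
```

```bash
python3 - <<'E'
from h import *
goal((.5615,-.1093,.335),4.7)
a=cap('scene');b=cap('top')
f=lambda c,u,v:cv2.resize(c['frame'][v:v+70,u:u+65,::-1],None,fx=6,fy=6,interpolation=cv2.INTER_CUBIC)
cv2.imwrite('pics/v0.png',np.hstack([f(a,282,155),f(b,300,165)]))
E
```

```text
offset [0.04 0.12 2.3 ] rot [-0.17  0.26  0.07] t 6.05 pos [ 0.5612 -0.1082  0.358 ] yaw 4.77 F [-0.1  0.5 -6.1] M [-0.01 -0.12 -0.08] open 0.315
```

View pics/v0.png

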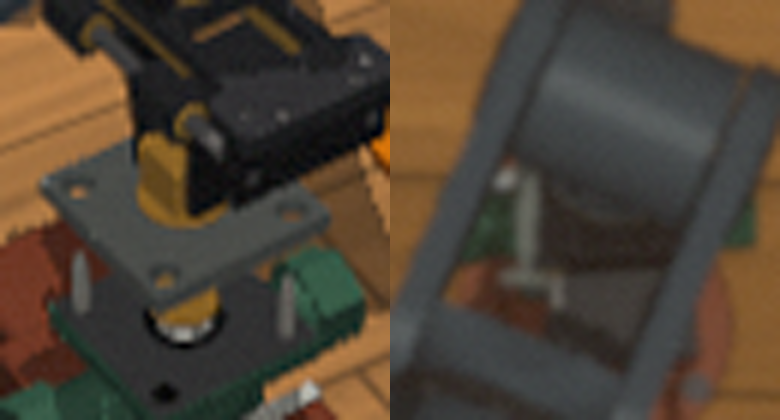

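The scene crop shows the cover held level over the valve. Its left hole is at (80,187), right hole (292,210) and front hole (165,277), and the pins are at (80,255) and (287,280). The top view is blocked by the arm.

```bash
python3 - <<'E'
from h import *
import pickle
a,b=pickle.load(open('c0.pkl','rb'))
q=lambda u,v:(282+u/6-.42,155+v/6-.42)
z=.358-.0871+.01
L,Rr,F=[onz(a,*q(*p),z) for p in((80,187),(292,210),(165,277))]
print('left,right,front',L,Rr,F,'centre',(L+Rr)/2)
d=Rr-L;print(np.degrees(np.arctan2(d[1],d[0]))-45,np.linalg.norm(d))
for c in((42,184),(157,297),(328,210)):print(onz(a,*q(*c),z))
for p in((80,255),(287,280)):print('pin',onz(a,*q(*p),.239))
E
```

```text
left,right,front [ 0.53457914 -0.14440545  0.2809    ] [ 0.59335286 -0.07394921  0.2809    ] [ 0.60051666 -0.14037253  0.2809    ] centre [ 0.563966   -0.10917733  0.2809    ]
5.165555547960302 0.09175201352242197
[ 0.52456235 -0.1574953   0.2809    ]
[ 0.60887707 -0.14898011  0.2809    ]
[ 0.6012053 -0.0608073  0.2809   ]
pin [ 0.5328286  -0.14537106  0.239     ]
pin [ 0.59289037 -0.07525081  0.239     ]
```

Emit:
arm_command(targets=[{"rot": [-0.15, 0.25, 0], "offset": [0.02, 0.06, 1], "gripper": 1}, {"rot": [-0.15, 0.25, 0], "offset": [0.02, 0.06, 2], "gripper": 1}, {"rot": [-0.15, 0.25, 0], "offset": [0.02, 0.06, 2.6], "gripper": 1}, {"rot": [-0.15, 0.25, 0], "offset": [0.02, 0.06, 3.0], "gripper": 1}, {"rot": [-0.15, 0.25, 0], "offset": [0.02, 0.06, 3.2], "gripper": 1}, {"rot": [-0.15, 0.25, 0], "offset": [0.02, 0.06, 3.4], "gripper": 1}, {"rot": [-0.15, 0.25, 0], "offset": [0.02, 0.06, 3.4], "gripper": 1}])

```text
time_s: 6.85
position: [0.5627, -0.1101, 0.3261]
tcp_rot: [[0.997, 0.082, 0.005], [0.082, -0.997, -0.002], [0.004, 0.003, -1.0]]
force: [0.2, -0.3, -5.5]
opening: 0.323
```

```bash
python3 - <<'E'
from h import *
goal((.5615,-.1093,.312),4.7)
a=cap('scene')
cv2.imwrite('pics/v1.png',cv2.resize(a['frame'][160:235,275:355,::-1],None,fx=8,fy=8,interpolation=cv2.INTER_CUBIC))
E
```

```text
offset [-0.12 -0.09  1.41] rot [ 0.15 -0.25  0.02] t 6.85 pos [ 0.5627 -0.1101  0.3261] yaw 4.72 F [ 0.2 -0.3 -5.5] M [ 0.03 -0.1   0.05] open 0.323
```

View pics/v1.png

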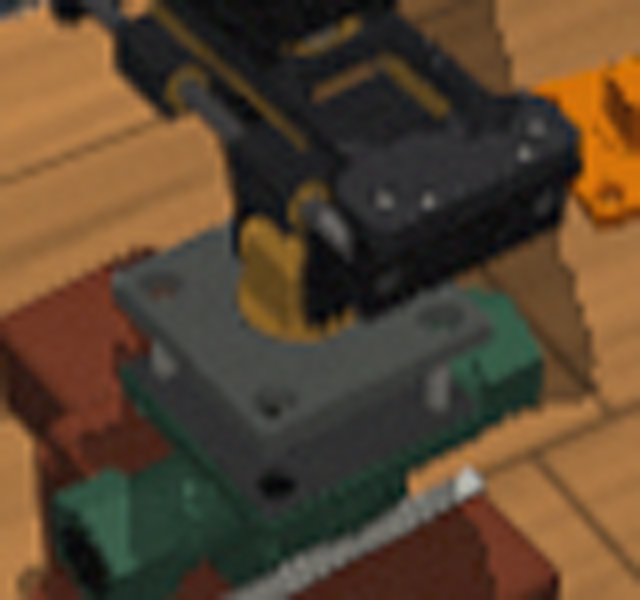

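```bash
python3 - <<'E'
from h import *
import pickle
a,b=pickle.load(open('c0.pkl','rb'))
for i in range(3):
    goal((.5615,-.1093,.312),4.7); a2=cap('scene')
q=lambda u,v:(275+u/8-.44,160+v/8-.44)
z=.3265-.0871+.01
L,Rr,F=[onz(a,*q(*p),z) for p in((163,285),(440,317),(272,402))]
print(L,Rr,F,(L+Rr)/2)
# predicted pin shaft axis pixels in crop for valve centre/yaw estimate
c,s=np.cos(np.radians(4.7)),np.sin(np.radians(4.7));R=np.array([[c,-s],[s,c]])
for p in((.033,.033),(-.033,-.033)):
    x=R@p+[.5615,-.1093]
    for z in(.205,.239,.249): u,v=proj(a,[*x,z]);print(p,z,round((u-275+.44)*8),round((v-160+.44)*8))
E
```

```text
offset [-0.12 -0.1   1.43] rot [ 0.16 -0.27  0.02] t 6.9 pos [ 0.5627 -0.1101  0.3263] yaw 4.72 F [-0.3  0.3 -5.2] M [-0.05 -0.1  -0.02] open 0.319
offset [-0.13 -0.1   1.45] rot [ 0.16 -0.28  0.02] t 6.95 pos [ 0.5628 -0.1101  0.3265] yaw 4.72 F [ 0.4 -0.7 -5.6] M [-0.03 -0.05  0.05] open 0.321
offset [-0.13 -0.1   1.45] rot [ 0.17 -0.29  0.02] t 7.0 pos [ 0.5628 -0.1101  0.3265] yaw 4.72 F [ 0.1 -0.7 -5. ] M [-0.   -0.1   0.01] open 0.319
[ 0.53613272 -0.14663116  0.2494    ] [ 0.59535853 -0.07656712  0.2494    ] [ 0.60044488 -0.14243761  0.2494    ] [ 0.56574563 -0.11159914  0.2494    ]
(0.033, 0.033) 0.205 439 401
(0.033, 0.033) 0.239 441 330
(0.033, 0.033) 0.249 441 308
(-0.033, -0.033) 0.205 166 369
(-0.033, -0.033) 0.239 162 297
(-0.033, -0.033) 0.249 161 275
```

Emit:
arm_command(targets=[{"rot": [0.16, -0.28, 0], "offset": [-0.22, -0.15, 0], "gripper": 1}, {"rot": [0.16, -0.28, 0], "offset": [-0.22, -0.15, 0], "gripper": 1}, {"rot": [0.16, -0.28, 0], "offset": [-0.22, -0.15, 0.4], "gripper": 1}, {"rot": [0.16, -0.28, 0], "offset": [-0.22, -0.15, 0.7], "gripper": 1}, {"rot": [0.16, -0.28, 0], "offset": [-0.22, -0.15, 0.8], "gripper": 1}, {"rot": [0.16, -0.28, 0], "offset": [-0.22, -0.15, 0.8], "gripper": 1}])

```text
time_s: 7.65
position: [0.5602, -0.1087, 0.3178]
tcp_rot: [[0.997, 0.082, -0.001], [0.082, -0.997, 0.0], [-0.001, -0.001, -1.0]]
force: [0.1, -0.4, -5.7]
opening: 0.321
```

```bash
python3 - <<'E'
from h import *
for i in range(2):
    goal((.5605,-.1088,.306),4.7); cap('scene')
E
```

```text
offset [0.03 0.02 1.18] rot [-0.03  0.07  0.02] t 7.65 pos [ 0.5602 -0.1087  0.3178] yaw 4.72 F [ 0.1 -0.4 -5.7] M [-0.   -0.09 -0.01] open 0.321
offset [0.02 0.01 1.2 ] rot [-0.02  0.05  0.02] t 7.7 pos [ 0.5603 -0.1087  0.318 ] yaw 4.72 F [ 0.2  0.3 -5.9] M [ 0.06 -0.1  -0.  ] open 0.321
```

Emit:
arm_command(targets=[{"rot": [0, 0, 0], "offset": [0, 0, 0.3], "gripper": 1}, {"rot": [0, 0, 0], "offset": [0, 0, 0.6], "gripper": 1}, {"rot": [0, 0, 0], "offset": [0, 0, 0.8], "gripper": 1}, {"rot": [0, 0, 0], "offset": [0, 0, 0.8], "gripper": 1}])

```text
time_s: 8.15
position: [0.5601, -0.1086, 0.3097]
tcp_rot: [[0.997, 0.082, -0.002], [0.082, -0.997, 0.001], [-0.002, -0.001, -1.0]]
force: [1.3, -0.4, -5.3]
opening: 0.318
```

```bash
python3 - <<'E'
from h import *
for i in range(2):
    goal((.5605,-.1088,.306),4.7); a=cap('scene')
cv2.imwrite('pics/v2.png',cv2.resize(a['frame'][160:235,275:355,::-1],None,fx=8,fy=8,interpolation=cv2.INTER_CUBIC))
E
```

```text
offset [0.04 0.02 0.37] rot [-0.04  0.09  0.02] t 8.15 pos [ 0.5601 -0.1086  0.3097] yaw 4.72 F [ 1.3 -0.4 -5.3] M [-0.01 -0.08 -0.04] open 0.318
offset [0.03 0.01 0.39] rot [-0.03  0.07  0.02] t 8.2 pos [ 0.5602 -0.1087  0.3099] yaw 4.72 F [ 0.4 -0.2 -6.3] M [ 0.04 -0.12  0.01] open 0.314
```

View pics/v2.png

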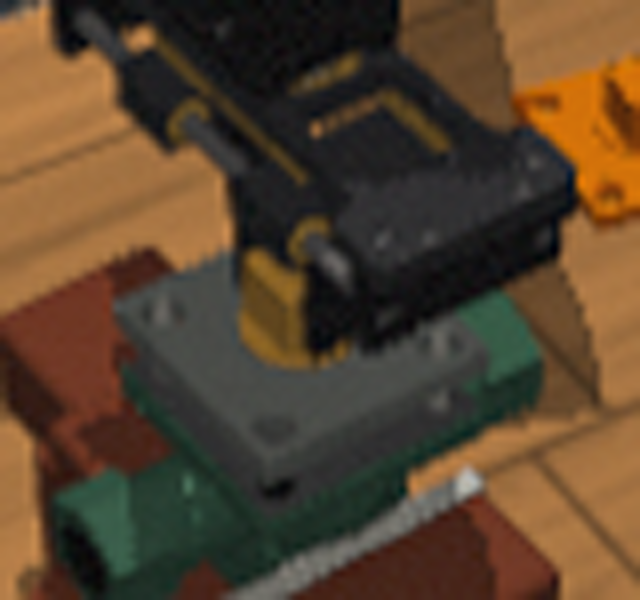

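The pins show through both holes at (165,310) and (440,338), so the cover is on them. Pressing down now.

Emit:
arm_command(targets=[{"rot": [0, 0, 0], "offset": [0, 0, 0.3], "gripper": 1}, {"rot": [0, 0, 0], "offset": [0, 0, 0.5], "gripper": 1}, {"rot": [0, 0, 0], "offset": [0, 0, 0.7], "gripper": 1}, {"rot": [0, 0, 0], "offset": [0, 0, 0.7], "gripper": 1}])

```text
time_s: 8.65
position: [0.5605, -0.1088, 0.3041]
tcp_rot: [[0.997, 0.082, 0.0], [0.082, -0.997, -0.0], [0.0, 0.0, -1.0]]
force: [-3.2, 1.1, 2.4]
opening: 0.317
```

Emit:
arm_command(targets=[{"rot": [0, 0, 0], "offset": [0, 0, 0.2], "gripper": 1}, {"rot": [0, 0, 0], "offset": [0, 0, 0.4], "gripper": 1}, {"rot": [0, 0, 0], "offset": [0, 0, 0.4], "gripper": 1}])

```text
time_s: 8.95
position: [0.5605, -0.1088, 0.2996]
tcp_rot: [[0.997, 0.082, 0.0], [0.082, -0.997, -0.0], [0.0, 0.0, -1.0]]
force: [-2.4, 0.7, 5.5]
opening: 0.317
```

```bash
python3 - <<'E'
from h import *
for i in range(2):
    goal((.5605,-.1088,.292),4.7); cap('scene')
E
```

```text
offset [-0.   -0.    0.76] rot [ 0.02 -0.02  0.03] t 8.95 pos [ 0.5605 -0.1088  0.2996] yaw 4.73 F [-2.4  0.7  5.5] M [ 0.13  0.4  -0.04] open 0.317
offset [-0.    0.    0.76] rot [ 0.01 -0.01  0.02] t 9.0 pos [ 0.5605 -0.1088  0.2996] yaw 4.72 F [-2.3  0.2  6.1] M [ 0.17  0.38 -0.03] open 0.32
```

Emit:
arm_command(targets=[{"rot": [0, 0, 0], "offset": [-0.05, -0.02, 0.2], "gripper": 1}, {"rot": [0, 0, 0], "offset": [-0.05, -0.02, 0.4], "gripper": 1}, {"rot": [0, 0, 0], "offset": [-0.05, -0.02, 0.5], "gripper": 1}, {"rot": [0, 0, 0], "offset": [-0.05, -0.02, 0.5], "gripper": 1}])

```text
time_s: 9.45
position: [0.5604, -0.1088, 0.2951]
tcp_rot: [[0.997, 0.082, 0.001], [0.082, -0.997, -0.001], [0.001, 0.001, -1.0]]
force: [-2.1, 0.6, 7.6]
opening: 0.321
```

Emit:
arm_command(targets=[{"rot": [0, 0, 0], "offset": [0, 0, 0.1], "gripper": 1}, {"rot": [0, 0, 0], "offset": [0, 0, 0.1], "gripper": 1}])

```text
time_s: 9.65
position: [0.5604, -0.1088, 0.2943]
tcp_rot: [[0.997, 0.082, 0.002], [0.082, -0.997, -0.001], [0.001, 0.001, -1.0]]
force: [-2.5, 0.9, 8.1]
opening: 0.317
```

Emit:
arm_command(targets=[{"rot": [0, 0, 0], "offset": [0, 0, 0.1], "gripper": 1}, {"rot": [0, 0, 0], "offset": [0, 0, 0.1], "gripper": 1}])

```text
time_s: 9.85
position: [0.5604, -0.1088, 0.2934]
tcp_rot: [[0.997, 0.082, 0.002], [0.082, -0.997, -0.001], [0.002, 0.001, -1.0]]
force: [-2.1, 0.5, 8.4]
opening: 0.316
```

Emit:
arm_command(targets=[{"rot": [0, 0, 0], "offset": [0, 0, 0.1], "gripper": 1}, {"rot": [0, 0, 0], "offset": [0, 0, 0.1], "gripper": 1}])

```text
time_s: 10.05
position: [0.5604, -0.1088, 0.2924]
tcp_rot: [[0.997, 0.082, 0.002], [0.082, -0.997, -0.001], [0.001, 0.001, -1.0]]
force: [-2.3, 0.6, 9.3]
opening: 0.32
```

Emit:
arm_command(targets=[{"rot": [0, 0, 0], "offset": [0, 0, 0.1], "gripper": 1}, {"rot": [0, 0, 0], "offset": [0, 0, 0.1], "gripper": 1}])

```text
time_s: 10.25
position: [0.5604, -0.1087, 0.2921]
tcp_rot: [[0.997, 0.082, 0.002], [0.082, -0.997, -0.001], [0.002, 0.001, -1.0]]
force: [-3.3, 2.8, 11.8]
opening: 0.32
```

```bash
python3 - <<'E'
from h import *
for i in range(2):
    goal((.5605,-.1088,.292),4.7); cap('scene')
E
```

```text
offset [0.01 0.01 0.01] rot [ 0.06 -0.1   0.03] t 10.25 pos [ 0.5604 -0.1087  0.2921] yaw 4.73 F [-3.3  2.8 11.8] M [ 0.23  0.74 -0.02] open 0.32
offset [0.01 0.01 0.01] rot [ 0.06 -0.1   0.03] t 10.3 pos [ 0.5604 -0.1087  0.2921] yaw 4.73 F [-3.2  0.8 12.5] M [ 0.22  0.64 -0.01] open 0.32
```

Emit:
arm_command(targets=[{"rot": [0.06, -0.1, 0], "offset": [0, 0, 0.1], "gripper": 1}, {"rot": [0.06, -0.1, 0], "offset": [0, 0, 0.1], "gripper": 1}])

```text
time_s: 10.55
position: [0.5605, -0.1088, 0.2921]
tcp_rot: [[0.997, 0.083, 0.001], [0.083, -0.997, -0.0], [0.001, 0.0, -1.0]]
force: [-4.9, 1.3, 15.1]
opening: 0.316
```

Emit:
arm_command(targets=[{"rot": [0, 0, 0], "offset": [0, 0, 0.1], "gripper": 1}, {"rot": [0, 0, 0], "offset": [0, 0, 0.1], "gripper": 1}])

```text
time_s: 10.75
position: [0.5605, -0.1088, 0.2921]
tcp_rot: [[0.997, 0.083, 0.001], [0.083, -0.997, -0.001], [0.001, 0.001, -1.0]]
force: [-4.8, 2.0, 21.6]
opening: 0.32
```

```bash
python3 - <<'E'
from h import *
for i in range(2):
    goal((.5605,-.1088,.292),4.7); a=cap('scene')
cv2.imwrite('pics/v3.png',cv2.resize(a['frame'][170:230,280:350,::-1],None,fx=10,fy=10,interpolation=cv2.INTER_CUBIC))
E
```

```text
offset [-0.    0.    0.01] rot [ 0.04 -0.06  0.04] t 10.75 pos [ 0.5605 -0.1088  0.2921] yaw 4.74 F [-4.8  2.  21.6] M [ 0.35  1.23 -0.07] open 0.32
offset [0.   0.   0.01] rot [ 0.05 -0.07  0.04] t 10.8 pos [ 0.5605 -0.1088  0.2921] yaw 4.74 F [-6.7  3.2 20.5] M [ 0.38  1.19 -0.03] open 0.32
```

View pics/v3.png

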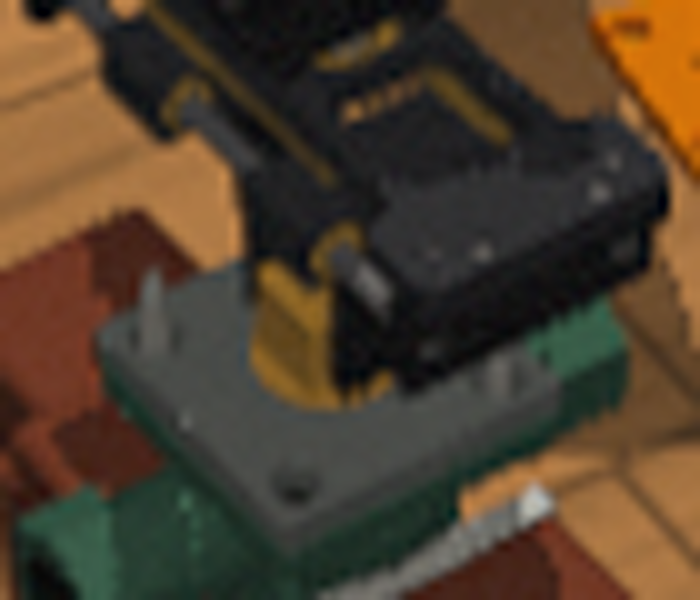

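Flush: z stopped at 0.2921 while the push rose to about 21 N, and the pins stand well clear of the plate at (152,310) and (500,370). A side force of 5–6 N and a 1.2 N m moment remain, so I'll trim those.

Emit:
arm_command(targets=[{"rot": [0.05, -0.25, 0], "offset": [-0.08, -0.03, 0], "gripper": 1}, {"rot": [0.05, -0.25, 0], "offset": [-0.08, -0.03, 0], "gripper": 1}, {"rot": [0.05, -0.25, 0], "offset": [-0.08, -0.03, 0], "gripper": 1}])

```text
time_s: 11.15
position: [0.5606, -0.1088, 0.2921]
tcp_rot: [[0.997, 0.082, -0.001], [0.082, -0.997, -0.001], [-0.001, 0.001, -1.0]]
force: [-3.8, 1.3, 18.6]
opening: 0.317
```

```bash
python3 - <<'E'
from h import *
for i in range(3):
    goal((.5605,-.1088,.292),4.7); a=cap('scene')
E
```

```text
offset [-0.01  0.    0.01] rot [0.04 0.03 0.03] t 11.15 pos [ 0.5606 -0.1088  0.2921] yaw 4.73 F [-3.8  1.3 18.6] M [ 0.37  0.69 -0.02] open 0.317
offset [-0.01  0.    0.01] rot [0.04 0.03 0.03] t 11.2 pos [ 0.5606 -0.1088  0.2921] yaw 4.73 F [-3.8  1.9 19. ] M [0.32 0.68 0.02] open 0.319
offset [-0.01  0.    0.01] rot [0.04 0.03 0.03] t 11.25 pos [ 0.5606 -0.1088  0.2921] yaw 4.73 F [-4.   2.  19.2] M [0.33 0.67 0.05] open 0.32
```

```bash
python3 - <<'E'
from h import *
import pickle
a,b=pickle.load(open('c0.pkl','rb'));c=cap('scene')
for n,(u,v,w,h) in dict(tins_tray=(388,190,110,85),brush=(170,270,65,90)).items():
    print(n,np.abs(a['frame'][v:v+h,u:u+w].astype(int)-c['frame'][v:v+h,u:u+w]).mean())
goal((.5605,-.1088,.292),4.7);print(ticket.hand_in())
E
```

```text
tins_tray 2.236862745098039
brush 1.7963532763532764
offset [-0.01  0.    0.01] rot [0.04 0.03 0.03] t 11.35 pos [ 0.5606 -0.1088  0.2921] yaw 4.73 F [-3.7  2.4 19.3] M [0.31 0.74 0.03] open 0.323
the job is handed in; nothing more can be done
None
```

The cover is on the valve over both guide pins, plug up, and was pressed flush on the gasket with the gripper still holding it when I handed in at 11.35 s.

**Last checks:**
- **Flush:** the tool stopped dead at z = 0.2921 m, which is the height I worked out for flush, while the push kept rising. In the last picture the pins stand well clear of the plate.
- **Level:** the tool's tilt was under 0.1° from vertical.
- **Push:** it was steady at about 19 N. That is roughly 10 N more than the spring needs after the cover's weight, against the gasket's limit of about 80 N.
- **Bystanders:** the tins, tray and brush look unmoved between the first and last camera pictures.

**What did not fully agree:**
- **Hover position:** while hovering over the valve, the cover's position in the single scene view differed by about 3 mm from what the arm's pose predicted. The arm blocked the top view, so I used a compromise position. The cover then went onto the pins with no noticeable force.
- **Leftover load:** a sideways force of about 4 N and a moment of about 0.75 N m remained at the end, after I trimmed them down from about 6 N and 1.2 N m.

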